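# Clamp the bush through the guard window and press start

### The job

Clamp the brass bush in the bench press: reach down through the window of the yellow guard, without touching the guard, and press the orange lever pad down until the lever's foot is firmly on the bush, then draw the fingers out (the lever stays down by itself). After that press the green start button fully in and let it come back out. Pick nothing up, and leave the red stop button, the bush in its nest and everything else on the bench alone.

Things in the scene. Friction and masses are not known exactly. Their poses are not given: they have to be found in the camera images.
- window (a point): Centre of the guard's window, at the level of the top face of the yellow guard frame (125 mm above the bench). The guard is a level frame plate 4 mm thick, 144 mm (its x) by 156 mm (its y), on four posts, with black marks; the window through it is 84 mm along x and 96 mm along y. Axes are those of the guard: z up, x from the window towards the lever's hinge. Yaw up to 0.35 rad either way. The guard is fixed to the bench and must not be touched.
- guard: The yellow guard as a whole (frame, posts and dark side bars, 144 x 156 x 125 mm), fixed; the lever and station are not part of it. Origin: on the bench directly below the window's centre; axes as for the window.
- lever_pad (a point): Centre of the top face of the orange pad (40 x 38 mm) at the free end of the steel lever, below the window's centre. With the lever up (0) it is 15 mm below the top face of the guard frame; with the bush clamped about 40 mm below it (85 mm above the bench) and 1 to 2 mm nearer the hinge.
- lever (a joint): Angle of the lever in rad: 0 is level and up, and it grows as the pad is pressed down. It starts between 0 and 0.05 and stands at about 0.132 when the rubber foot under the lever bears on the bush. The hinge is 190 mm from the pad, the foot 90 mm from the hinge. The lever has no spring: the friction of its hinge (about 3 N at the pad) keeps it wherever it is left; once the foot is on the bush it goes no farther and the force rises steeply.
- workpiece: Brass bush with a steel band, 48 mm diameter, 40 mm high, 0.4 kg, standing loose in a ring-shaped nest 6 mm high on the station's 12 mm base plate, under the lever's foot, 100 mm from the window's centre towards the hinge. Origin: centre of its underside.
- start_button_top (a point): Centre of the top of the green start button (30 mm diameter), which faces up, on a grey box 70 x 70 mm and 55 mm high fixed to the bench. Green and red boxes may swap places.
- start_button (a joint): Depth of the green button in m: 0 is out, 0.006 fully in; a spring returns it, and fully in takes 5 N.
- stop_button_top (a point): Centre of the top of the red stop button, built like the green one, on a box of its own. Do not press.
- stop_button (a joint): Depth of the red button in m: 0 is out, 0.006 fully in.
- spare_bush: A spare brass bush like the workpiece, loose on the bench, 48 mm diameter, 40 mm high. Leave alone. Origin: centre of its underside.
- spray_can: Blue-labelled spray can, 62 mm diameter, 180 mm high, standing near the back. Leave alone. Origin: centre of its underside.
- sponge: Blue sponge block 90 x 60 x 30 mm lying near the robot. Leave alone. Origin: centre of its underside.
- screwdriver: Screwdriver with red handle lying at the robot's right. Leave alone. Origin: in the tool, near bench level; its x runs along the tool.
- wrench: Steel wrench lying at the robot's right. Leave alone. Origin: in the tool, near bench level; its x runs along the tool.
- tape_roll: Black tape roll lying flat, 90 mm diameter, 25 mm high, at the robot's left. Leave alone. Origin: centre of its underside.
- paint_tin: White-labelled paint tin, 90 mm diameter, 100 mm high, at the robot's left. Leave alone. Origin: centre of its underside.
There are look-alikes about, which are no part of the job. Leave any brown or purple look-alike of the part that bears stop_button_top alone.

How it is judged:
By the outcome, as a careful person would: the job done as asked, in the order asked, and still so for the second after the job is handed in, with the robot touching nothing.
It also fails if it takes over 42 s, if anything falls off the work surface, if the arm or the gripper's body presses on something with over 40 N, if the wrist force passes 120 N, or if a joint passes its speed limit or range.

### The arm

A 6-joint arm with a two-finger parallel gripper is mounted at the origin on the work surface. World frame = base frame: x ahead of the robot, y to its left, z up, the work surface at z = 0. Lengths are in mm, angles in degrees, forces in N, time in s.
With the tool pointing down it reaches from about 350 to 850 mm from the base axis. Payload 8.1 kg.
Tool frame: the origin (TCP) lies on the mounting face of the last link; the fingertips stand 173 mm ahead of it and the grasp point (between the pads) lies 155 mm ahead of it; z points along the fingers, y is the direction in which the jaws open and shut (so a half turn about z gives the same grasp; the last joint's range is limited). The gripper opens to 85 mm and grips with 20 to 120 N. Pads are 22 mm wide; open, the fingers measure 114 mm over their backs; the gripper's body (76 mm by 85 mm) begins 54 mm behind the grasp point. The pads swing forward as they close: fully open they stand 13 mm farther back than shut.
Start: joints at [65.638, 7.471, 85.268, -0, 87.261, -4.893], TCP at [199.958, 565.706, 404.692] pointing down, gripper open.
Joint ranges: [-169.43, 169.43], [-51.17, 129.36], [1.28, 143.12], [-76.62, 256.62], [0, 156.53], [-152.29, 152.29]. Speed limits (degrees/s): [136.94, 136.94, 159.86, 180, 180, 180].

### API

Orientations are given as [roll, pitch, yaw] about the fixed x, y, z axes, in that order (R = Rz(yaw) Ry(pitch) Rx(roll)).
In Python, from bench import * gives the robot as it stands.
- The arm moves only by the tool arm_command, never from a script. Its argument "plan" is a list of rows, each an object of numbers: "jaw": the closure, from 0 (fully open) to 1 (shut); "dx", "dy", "dz": the shift along the tool's x, y, z in mm; "wx", "wy", "wz": the turn, a rotation vector about the tool's x, y, z in rad. A call has 1 to 12 rows; each row is the pose to reach, as a shift and turn from the pose commanded when the call began, along the tool's axes at that moment; what a row does not reach only later rows make up. A row lasts 1/10 s, in which the tool goes at most 50 mm and 8.59 degrees, less where a joint would pass 70% of its speed; a pose out of reach is approached as far as the arm can. A call with a gripper value outside its range is refused whole. The fingers move at their own pace and stop on an object; "squeeze" is the grip in N (left out, the last holds). Time passes only in rows, so rows that repeat a pose let the fingers close. It gives the time, the measured TCP pose, the force and the opening at its end, in the units of the state.
- sense(): the state, without advancing time (a new reading comes with each control period).
- snapshot(name): name is "scene" or "top"; returns a dict with "pixels" (384x512x3 uint8, red, green, blue), "fx", "fy", "cx", "cy" (pixels), "k1" (the pictures are not rectified: a ray, as slopes to the right and down, at radius r is drawn at 1 + k1 r^2 times it, then the intrinsics apply), "extrinsics" (4x4, takes a point from camera to world coordinates). Camera axes: x right, y up, looking along -z (the intrinsics and any distortion apply to the point x, -y, -z); pixel columns grow to the right and rows downward; lengths in mm; the calibration is good to about 2 mm. A picture is of the moment at which its call begins. There is no depth.
- hand_in(): hands the job in, once; it reports no verdict.
Trained networks look in the newest picture that a camera, given by its name, has taken for a name from the list of things; names that differ only in an ending like _2 or _b are one class to them, and where a whole thing is asked for, a point or a joint stands for the part that bears it (a point fixed in the world has none). Each returns a list of dicts, best first, with "score" (0 to 1); they miss things now and then, are a little off and sometimes report something else, mostly with a low value. They report only what shows in the picture. A call takes as long as a camera call. They do not tell look-alikes from the thing itself.
- recognise(camera, target): "box" ([left, top, width, height] in pixels, round what is visible of it).
- pinpoint(camera, target): "pixel" ([column, row] in pixels: a listed point, or the origin of a listed thing).
The state is a dict: "time": time; "joint_pos": joint angles; "qd": joint speeds; "joint_efforts": joint torques, N m; "tool_pos": TCP position; "tcp_rot": TCP orientation; "ft_force": force on the tool from outside, world axes, zero at the start; "wrist_torque": the same for the moment, N m; "finger_gap": finger opening in mm.
Only numpy, scipy, OpenCV 4.12 (cv2) and the standard library are available. Lean on these libraries where they do the work, as an engineer would, in place of code of your own. Each camera call takes 0.05 s, during which the arm holds its last target.

## Working session

There is one attempt and no reset: what is moved stays moved. The work goes in short steps, Python scripts to look and compute and a tool call to move; the robot and the scene stay as the last step left them, time stands still between calls to the robot, and variables do not carry over. Pictures are saved under pics/ and viewed, and the job is handed in when it is done.

Besides the shell and the picture viewer there is one more tool, called after "Call:" as a command line: name --argument value ..., lists and objects as JSON in quotes. arm_command: Moves the arm, as the interface text tells. Its arguments: {"type":"object","properties":{"plan":{"type":"array"},"squeeze":{"type":"number"}},"required":["plan"]}

```bash
mkdir -p pics; cat > h.py <<'E'
from bench import *
import numpy as np, cv2
def shot(cam,name):
    s=snapshot(cam); cv2.imwrite(f'pics/{name}.png',cv2.cvtColor(np.asarray(s['pixels'],np.uint8),cv2.COLOR_RGB2BGR)); return s
def ray(s,px):
    K=np.array([[s['fx'],0,s['cx']],[0,s['fy'],s['cy']],[0,0,1.]])
    u=cv2.undistortPoints(np.array([[px]],float),K,np.array([s['k1'],0,0,0.]))[0,0]
    E=np.array(s['extrinsics']); d=E[:3,:3]@np.array([u[0],-u[1],-1]); return E[:3,3],d
def at(s,px,z):
    o,d=ray(s,px); return o+d*(z-o[2])/d[2]
def proj(s,P):
    E=np.linalg.inv(np.array(s['extrinsics'])); p=E[:3,:3]@np.array(P,float)+E[:3,3]
    x,y=p[0]/-p[2],-p[1]/-p[2]; f=1+s['k1']*(x*x+y*y); return np.array([s['fx']*x*f+s['cx'],s['fy']*y*f+s['cy']])
E
python3 - <<'E'
from h import *
print(sense())
H={'window':125,'lever_pad':110,'start_button_top':None,'stop_button_top':None,'workpiece':18,'guard':0,'spare_bush':0}
for c in ['top','scene']:
    s=shot(c,c+'1'); print(c,np.round(s['extrinsics'],3).tolist(),s['fx'],s['k1'])
    for t,z in H.items():
        z=62 if z is None else z
        for r in pinpoint(c,t)[:3]: print(t,np.round(r['pixel'],1),round(r['score'],2),at(s,r['pixel'],z).round(1))
E
```

```text
{'time': 0.0, 'joint_pos': array([ 6.56375792e+01,  7.51463526e+00,  8.53301361e+01, -1.59005124e-03,
        8.72621208e+01, -4.89265086e+00]), 'qd': array([-0.0756226 , -0.07505193,  0.05095796, -0.03677242,  0.07289775,
       -0.05764291]), 'joint_efforts': array([ 1.49348639e-04, -5.69411445e+01, -5.00545621e+01, -2.68826761e-04,
        1.48049660e-02,  3.95388469e-07]), 'tool_pos': array([199.86762029, 565.48121902, 403.64085701]), 'tcp_rot': array([-1.79893362e+02, -7.53442181e-03,  1.60530300e+02]), 'ft_force': array([-0.23251267, -0.89934773, -0.3250481 ]), 'wrist_torque': array([ 0.05124671, -0.01784927, -0.03103679]), 'finger_gap': 85.51163390965638}
top [[-0.011, 0.994, -0.111, 377.448], [-1.0, -0.012, -0.012, -33.331], [-0.013, 0.111, 0.994, 1544.238], [0.0, 0.0, 0.0, 1.0]] 412.89513333014196 -0.059742768378618104
window [209. 185.] 0.92 [551.1 140.3 125. ]
lever_pad [214.4 186.1] 0.97 [548.8 123.1 110. ]
lever_pad [376.2 235.5] 0.74 [ 369.8 -436.5  110. ]
start_button_top [328.1 203.2] 0.61 [ 487.5 -280.9   62. ]
stop_button_top [335.9 164.2] 0.53 [ 629.2 -313.7   62. 
[... 343 characters left out ...]
 -189.6    0. ]
scene [[-0.805, -0.404, 0.434, 1045.212], [0.593, -0.562, 0.577, 639.788], [0.011, 0.722, 0.692, 903.113], [0.0, 0.0, 0.0, 1.0]] 407.03701799594097 0.041021140854600506
window [288.  220.5] 0.97 [544.1 129.  125. ]
lever_pad [285.6 230. ] 0.6 [560.6 140.8 110. ]
start_button_top [222.5 146.5] 0.61 [ 466. -301.   62.]
stop_button_top [176.  158.8] 0.62 [ 625.1 -333.8   62. ]
stop_button_top [247.1 162.3] 0.58 [ 447.4 -184.9   62. ]
stop_button_top [258.2 193.9] 0.53 [506.8 -46.3  62. ]
workpiece [255.4 268.6] 0.58 [654.5 139.3  18. ]
guard [283.1 255.2] 0.92 [557.9 138.2   0. ]
guard [273.9 153.9] 0.29 [ 298.3 -228.1    0. ]
spare_bush [192.8 201.1] 0.49 [ 652.7 -190.4    0. ]
```

```bash
python3 - <<'E'
import cv2
t=cv2.imread('pics/top1.png');s=cv2.imread('pics/scene1.png')
cv2.imwrite('pics/ta.png',cv2.resize(t[110:280,170:400],None,fx=3.4,fy=3.4,interpolation=3))
cv2.imwrite('pics/sa.png',cv2.resize(s[110:340,140:380],None,fx=2.6,fy=2.6,interpolation=3))
E
```

```text
(no output)
```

View pics/ta.png

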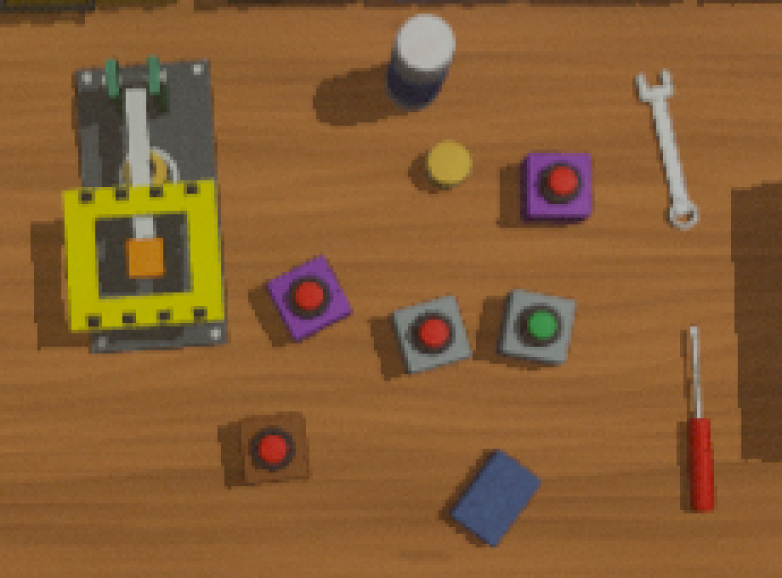

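View pics/sa.png

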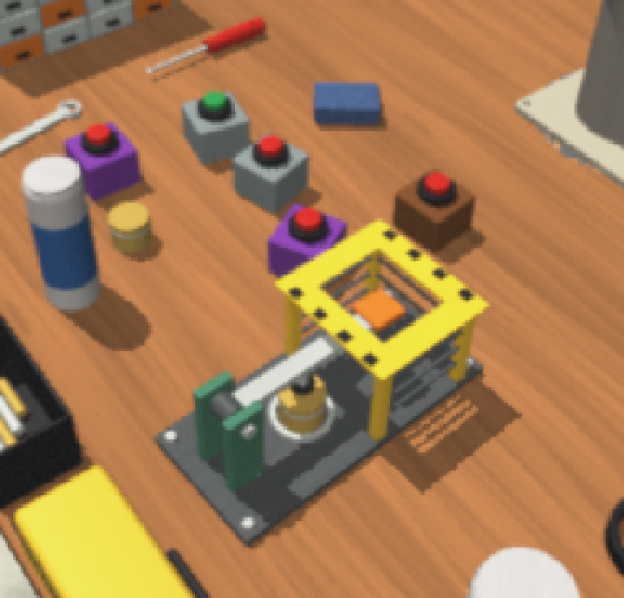

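View pics/top1.png

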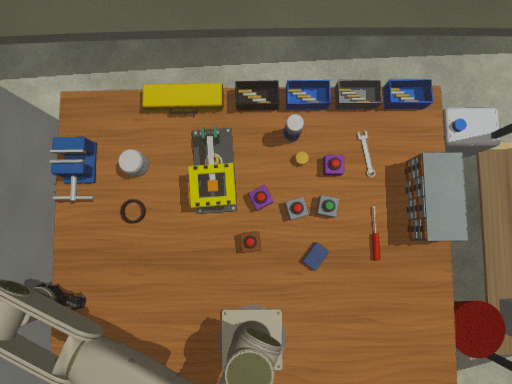

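View pics/scene1.png

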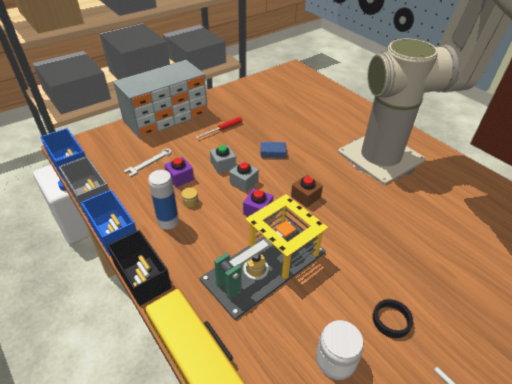

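```bash
cat > fit.py <<'E'
from h import *
from scipy.optimize import least_squares
S={c:shot(c,c+'2') for c in ['top','scene']}
Q={}
for c,s in S.items():
    im=np.asarray(s['pixels'],np.uint8); hsv=cv2.cvtColor(im,cv2.COLOR_RGB2HSV)
    w=np.round(proj(s,[550,134,125])).astype(int)
    def cen(lo,hi,p,R):
        m=cv2.inRange(hsv,lo,hi); k=np.zeros_like(m); cv2.circle(k,tuple(int(v) for v in p),R,255,-1); m&=k
        n,l,st,ce=cv2.connectedComponentsWithStats(m); i=1+np.argmax(st[1:,4]); return ce[i],st[i]
    g=cen((50,90,40),(80,255,255),(328,205) if c=='top' else (222,150),14)
    p=cen((8,180,150),(18,255,255),w,20)
    r=cen((0,160,120),(5,255,255),(297,207) if c=='top' else (246,166),14)
    print(c,'green',g,'pad',p,'red',r); Q[c]=(g[0],p[0],r[0])
    # window hole: not-yellow region inside yellow
    m=cv2.inRange(hsv,(24,150,90),(34,255,255)); k=np.zeros_like(m); cv2.circle(k,tuple(map(int,w)),48 if c=='scene' else 36,255,-1); m&=k
    m=cv2.morphologyEx(m,cv2.MORPH_CLOSE,np.ones((3,3)))
    cs,h=cv2.findContours(m,cv2.RETR_CCOMP,cv2.CHAIN_APPROX_NONE)
    inner=[cs[i] for i in range(len(cs)) if h[0,i,3]>=0]; inner=max(inner,key=cv2.contourArea)
    outer=max(cs,key=cv2.contourArea)
    print('areas',cv2.contourArea(inner),cv2.contourArea(outer)); Q[c]+=(inner[:,0].astype(float),outer[:,0].astype(float))
def tri(i):
    A=[];b=[]
    for c in S:
        o,d=ray(S[c],Q[c][i]); d/=np.linalg.norm(d); M=np.eye(3)-np.outer(d,d); A.append(M);b.append(M@o)
    return np.linalg.lstsq(np.vstack(A),np.hstack(b),rcond=None)[0]
for i,n in enumerate(['green','pad','red']):
    P=tri(i); print(n,P.round(1),[(proj(S[c],P)-Q[c][i]).round(1) for c in S])
for c in S: print(c,'pad@110/105',at(S[c],Q[c][1],110).round(1),at(S[c],Q[c][1],105).round(1),'green@67',at(S[c],Q[c][0],67).round(1))
# per-camera guard: project contours to z=125, minAreaRect
for c in S:
    for j,n in ((3,'inner'),(4,'outer')):
        P=np.array([at(S[c],q,125)[:2] for q in Q[c][j]],np.float32); print(c,n,cv2.minAreaRect(P))
E
python3 fit.py
```

```text
top green (array([328.98275862, 205.17241379]), array([325, 201,   9,   9,  58], dtype=int32)) pad (array([212.90697674, 185.40697674]), array([208, 180,  10,  11,  86], dtype=int32)) red (array([297.43137255, 207.47058824]), array([294, 204,   8,   8,  51], dtype=int32))
areas 682.0 1798.0
scene green (array([222.24074074, 148.81481481]), array([218, 145,   9,   8,  54], dtype=int32)) pad (array([285.26315789, 228.26315789]), array([276, 220,  19,  17, 171], dtype=int32)) red (array([243.64705882, 165.23529412]), array([239, 162,  10,   7,  51], dtype=int32))
areas 926.5 2446.0
green [ 479.5 -282.3   70.1] [array([-0.1,  0.1]), array([-0.1, -0. ])]
pad [552.2 129.7 100.8] [array([-0.1,  0.1]), array([-0.1, -0. ])]
red [ 472.6 -169.1   72.8] [array([-0. ,  0.1]), array([-0.1, -0. ])]
top pad@110/105 [551.3 128.4 110. ] [551.9 129.  105. ] green@67 [ 480. -283.   67.]
scene pad@110/105 [557.6 135.7 110. ] [554.5 132.6 105. ] green@67 [ 477.1 -285.3   67. ]
top inner ((552.7172241210938, 130.98416137695312), (89.12576293945312, 101.1043472290039), 4.317950248718262)
top outer ((552.9008178710938, 131.49151611328125), (148.2025909423828, 158.02252197265625), 3.6049251556396484)
scene inner ((553.8220825195312, 131.70346069335938), (90.37357330322266, 98.57682800292969), 3.379460334777832)
scene outer ((553.5367431640625, 132.22811889648438), (144.8690948486328, 157.73191833496094), 3.753296375274658)
```

Call:
arm_command --plan '[{"jaw":1,"dx":-15,"dy":-9,"dz":2,"wz":-0.02},{"jaw":1,"dx":-45,"dy":-27,"dz":5,"wz":-0.05},{"jaw":1,"dx":-85,"dy":-52,"dz":8,"wz":-0.09},{"jaw":1,"dx":-125,"dy":-76,"dz":10,"wz":-0.13},{"jaw":1,"dx":-165,"dy":-100,"dz":12,"wz":-0.17},{"jaw":1,"dx":-205,"dy":-125,"dz":14,"wz":-0.21},{"jaw":1,"dx":-245,"dy":-149,"dz":16,"wz":-0.25},{"jaw":1,"dx":-285,"dy":-174,"dz":18,"wz":-0.29},{"jaw":1,"dx":-325,"dy":-198,"dz":20,"wz":-0.32},{"jaw":1,"dx":-365,"dy":-223,"dz":22,"wz":-0.35},{"jaw":1,"dx":-400,"dy":-244,"dz":24,"wz":-0.38},{"jaw":1,"dx":-430,"dy":-262,"dz":25,"wz":-0.405}]' --squeeze 20

```text
invalid input
```

```bash
python3 -c "
from h import *
s=sense();print(s['time'],s['tool_pos'],s['tcp_rot'],s['finger_gap'],s['ft_force'])"
```

```text
0.9 [199.96093532 565.7000194  404.70241498] [-1.79999066e+02  1.82497847e-03  1.60533037e+02] 84.92489629912326 [-0.28244416  0.15616214 -1.01689034]
```

The arm hasn't moved; only the camera calls used time. I'll send the same move again.

Call:
arm_command --plan '[{"jaw":1,"dx":-15,"dy":-9,"dz":2,"wz":-0.02},{"jaw":1,"dx":-45,"dy":-27,"dz":5,"wz":-0.05},{"jaw":1,"dx":-85,"dy":-52,"dz":8,"wz":-0.09},{"jaw":1,"dx":-125,"dy":-76,"dz":10,"wz":-0.13},{"jaw":1,"dx":-165,"dy":-100,"dz":12,"wz":-0.17},{"jaw":1,"dx":-205,"dy":-125,"dz":14,"wz":-0.21},{"jaw":1,"dx":-245,"dy":-149,"dz":16,"wz":-0.25},{"jaw":1,"dx":-285,"dy":-174,"dz":18,"wz":-0.29},{"jaw":1,"dx":-325,"dy":-198,"dz":20,"wz":-0.32},{"jaw":1,"dx":-365,"dy":-223,"dz":22,"wz":-0.35},{"jaw":1,"dx":-400,"dy":-244,"dz":24,"wz":-0.38},{"jaw":1,"dx":-430,"dy":-262,"dz":25,"wz":-0.405}]' --squeeze 20

```text
invalid input
```

Same error again. I'll cut the call down to a minimal one to find out what it rejects.

Call:
arm_command --plan '[{"jaw":1.0,"dx":-15.0,"dy":-9.0,"dz":2.0,"wx":0.0,"wy":0.0,"wz":-0.02}]'

```text
time: 1.0
tool_pos: [210.3, 553.0, 402.9]
tcp_rot: [179.9, -0.0, 161.8]
ft_force: [0.2, 0.7, -0.5]
finger_gap: 73.3
```

That works. The difference is either leaving out squeeze or giving every key, so I'll keep to this format.

Call:
arm_command --plan '[{"jaw":1.0,"dx":-30,"dy":-18,"dz":2,"wx":0,"wy":0,"wz":-0.04},{"jaw":1.0,"dx":-70,"dy":-42,"dz":4,"wx":0,"wy":0,"wz":-0.08},{"jaw":1.0,"dx":-110,"dy":-66,"dz":6,"wx":0,"wy":0,"wz":-0.12},{"jaw":1.0,"dx":-150,"dy":-90,"dz":8,"wx":0,"wy":0,"wz":-0.16},{"jaw":1.0,"dx":-190,"dy":-114,"dz":10,"wx":0,"wy":0,"wz":-0.2},{"jaw":1.0,"dx":-230,"dy":-138,"dz":12,"wx":0,"wy":0,"wz":-0.24},{"jaw":1.0,"dx":-270,"dy":-162,"dz":14,"wx":0,"wy":0,"wz":-0.28},{"jaw":1.0,"dx":-310,"dy":-186,"dz":16,"wx":0,"wy":0,"wz":-0.31},{"jaw":1.0,"dx":-350,"dy":-210,"dz":18,"wx":0,"wy":0,"wz":-0.34},{"jaw":1.0,"dx":-385,"dy":-231,"dz":20,"wx":0,"wy":0,"wz":-0.37},{"jaw":1.0,"dx":-410,"dy":-246,"dz":21,"wx":0,"wy":0,"wz":-0.385},{"jaw":1.0,"dx":-420,"dy":-252,"dz":22,"wx":0,"wy":0,"wz":-0.385}]'

```text
time: 2.2
tool_pos: [532.0, 178.6, 380.6]
tcp_rot: [-180.0, 0.0, -176.4]
ft_force: [-0.0, 0.8, 0.3]
finger_gap: 0.6
```

```bash
cat > d.py <<'E'
# usage: d.py x y z yaw -> tool shift from current measured pose
import sys
from h import *
from scipy.spatial.transform import Rotation as R
s=sense(); r=R.from_euler('xyz',s['tcp_rot'],degrees=True)
t=np.array(list(map(float,sys.argv[1:4]))); g=R.from_euler('xyz',[180,0,float(sys.argv[4])],degrees=True)
print(s['time'],s['tool_pos'].round(1),s['tcp_rot'].round(2),s['ft_force'].round(1),s['finger_gap'].round(1))
print('shift',r.inv().apply(t-s['tool_pos']).round(1),'turn',(r.inv()*g).as_rotvec().round(3))
E
python3 d.py 553.2 131.3 360 183.7
```

```text
Traceback (most recent call last):
  File "d.py", line 7, in <module>
    print(s['time'],s['tool_pos'].round(1),s['tcp_rot'].round(2),s['ft_force'].round(1),s['finger_gap'].round(1))
                                                                                        ^^^^^^^^^^^^^^^^^^^^^
AttributeError: 'float' object has no attribute 'round'
```

```bash
sed -i "s/s\['finger_gap'\].round(1)/round(s['finger_gap'],1)/" d.py; python3 d.py 553.2 131.3 330 183.7
```

```text
2.2 [532.  178.6 380.6] [-1.7997e+02  2.0000e-02 -1.7641e+02] [-0.   0.8  0.3] 0.6
shift [-18.2 -48.6  50.6] turn [-0.001  0.    -0.002]
```

Call:
arm_command --plan '[{"jaw":1.0,"dx":-6,"dy":-16,"dz":8,"wx":0,"wy":0,"wz":0},{"jaw":1.0,"dx":-12,"dy":-34,"dz":16,"wx":0,"wy":0,"wz":0},{"jaw":1.0,"dx":-18,"dy":-48.5,"dz":28,"wx":0,"wy":0,"wz":0},{"jaw":1.0,"dx":-18,"dy":-48.5,"dz":40,"wx":0,"wy":0,"wz":0},{"jaw":1.0,"dx":-18,"dy":-48.5,"dz":50,"wx":0,"wy":0,"wz":0},{"jaw":1.0,"dx":-18,"dy":-48.5,"dz":50,"wx":0,"wy":0,"wz":0}]'

```text
time: 2.8
tool_pos: [550.6, 134.3, 328.1]
tcp_rot: [180.0, -0.2, -176.2]
ft_force: [-0.1, 0.1, -0.9]
finger_gap: -0.1
```

```bash
python3 - <<'E'
from h import *
s=sense(); print(s['tool_pos'],s['tcp_rot'],s['ft_force'])
for c in ['scene','top']:
    q=shot(c,c+'3'); im=cv2.imread(f'pics/{c}3.png')
    p=proj(q,s['tool_pos']-[0,0,173]); print(c,p)
    x,y=p.astype(int); cv2.imwrite(f'pics/{c}3c.png',cv2.resize(im[max(0,y-70):y+70,x-90:x+90],None,fx=4,fy=4,interpolation=3))
E
```

```text
[550.60968463 134.29574873 328.09259168] [ 179.99996174   -0.22931641 -176.227279  ] [-0.14770459  0.09943628 -0.92926816]
scene [288.22308286 214.82874343]
top [209.68127189 184.0569847 ]
```

View pics/scene3c.png

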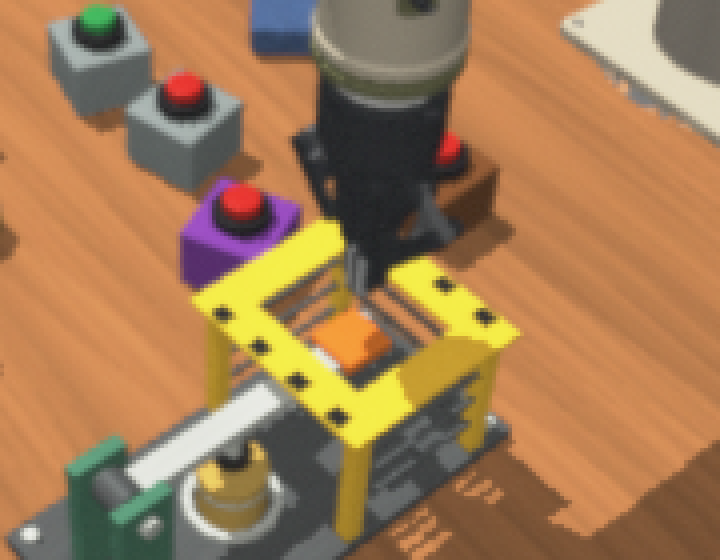

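View pics/top3c.png

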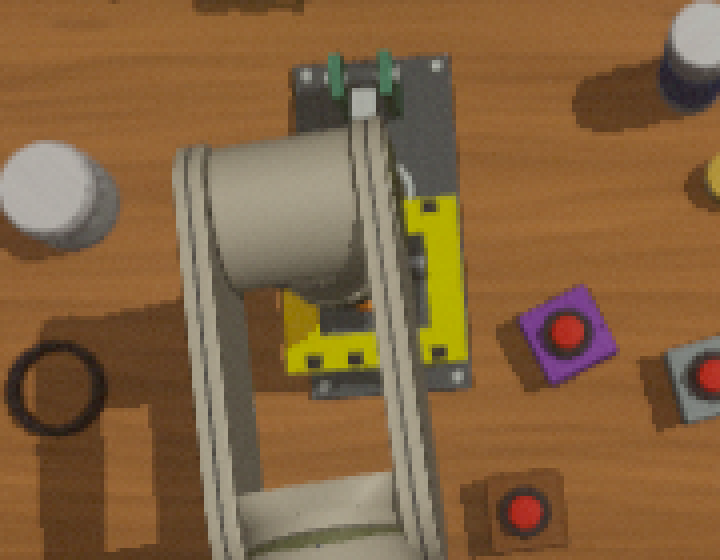

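```bash
python3 d.py 553 131 290 183.7
```

```text
2.9 [551.3 134.5 330.3] [ 1.7999e+02 -5.0000e-02 -1.7621e+02] [-0.4  0.3  1.4] -0.3
shift [-1.5 -3.6 40.3] turn [ 0.    -0.001  0.002]
```

Call:
arm_command --plan '[{"jaw":1.0,"dx":-1.5,"dy":-3.5,"dz":3,"wx":0,"wy":0,"wz":0},{"jaw":1.0,"dx":-1.5,"dy":-3.5,"dz":10,"wx":0,"wy":0,"wz":0},{"jaw":1.0,"dx":-1.5,"dy":-3.5,"dz":20,"wx":0,"wy":0,"wz":0},{"jaw":1.0,"dx":-1.5,"dy":-3.5,"dz":30,"wx":0,"wy":0,"wz":0},{"jaw":1.0,"dx":-1.5,"dy":-3.5,"dz":38,"wx":0,"wy":0,"wz":0},{"jaw":1.0,"dx":-1.5,"dy":-3.5,"dz":43,"wx":0,"wy":0,"wz":0},{"jaw":1.0,"dx":-1.5,"dy":-3.5,"dz":43,"wx":0,"wy":0,"wz":0},{"jaw":1.0,"dx":-1.5,"dy":-3.5,"dz":43,"wx":0,"wy":0,"wz":0}]'

```text
time: 3.7
tool_pos: [553.5, 130.3, 287.7]
tcp_rot: [-180.0, 0.0, -176.3]
ft_force: [-0.3, -0.6, -0.8]
finger_gap: -0.2
```

```bash
python3 - <<'E'
from h import *
s=sense(); print(s['tool_pos'],s['tcp_rot'],s['ft_force'])
c='scene'
q=shot(c,c+'4'); im=cv2.imread(f'pics/{c}4.png')
p=proj(q,s['tool_pos']-[0,0,173]); print(c,p)
x,y=p.astype(int); cv2.imwrite(f'pics/{c}4c.png',cv2.resize(im[max(0,y-60):y+60,x-70:x+70],None,fx=5,fy=5,interpolation=3))
E
```

```text
[553.50514455 130.34817765 287.73371857] [-1.79999906e+02  1.14360181e-03 -1.76264227e+02] [-0.27983445 -0.57958691 -0.78436176]
scene [285.26003051 225.08131784]
```

View pics/scene4c.png

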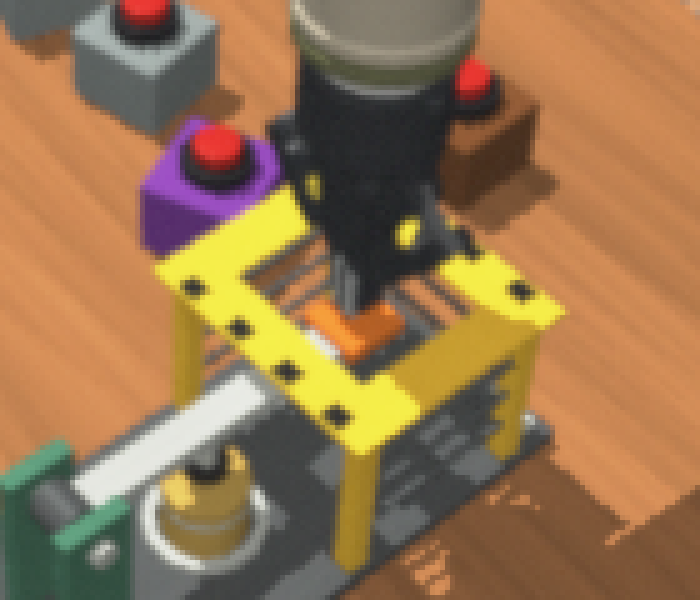

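```bash
python3 - <<'E'
from h import *
q=snapshot('scene'); a=np.radians(3.7); n=np.array([np.cos(a),np.sin(a),0]); yv=np.array([-np.sin(a),np.cos(a),0]); c=np.array([553.5,130.3,0])
for px in [(310,216),(304,216),(286,226),(270,187),(276,204)]:
  for off in (0,11,-11):
    o,d=ray(q,px); t=((c-o)@n+off)/(d@n); P=o+t*d; print(px,off,'y',round((P-c)@yv,1),'z',round(P[2],1))
E
```

```text
(310, 216) 0 y 74.1 z 210.7
(310, 216) 11 y 82.6 z 225.3
(310, 216) -11 y 65.7 z 196.2
(304, 216) 0 y 56.6 z 196.2
(304, 216) 11 y 65.5 z 211.0
(304, 216) -11 y 47.8 z 181.3
(286, 226) 0 y 2.9 z 113.7
(286, 226) 11 y 12.9 z 130.2
(286, 226) -11 y -7.0 z 97.1
(270, 187) 0 y -64.5 z 202.9
(270, 187) 11 y -53.1 z 217.6
(270, 187) -11 y -75.8 z 188.1
(276, 204) 0 y -38.9 z 161.8
(276, 204) 11 y -28.1 z 177.3
(276, 204) -11 y -49.8 z 146.2
```

Fingertips are inside the window, clear of the frame and over the pad; the gripper's widest part stays about 40 mm above the guard. Next I press down.

Call:
arm_command --plan '[{"jaw":1.0,"dx":0,"dy":-0.5,"dz":4,"wx":0,"wy":0,"wz":0},{"jaw":1.0,"dx":0,"dy":-0.5,"dz":8,"wx":0,"wy":0,"wz":0},{"jaw":1.0,"dx":0,"dy":-0.5,"dz":12,"wx":0,"wy":0,"wz":0},{"jaw":1.0,"dx":0,"dy":0,"dz":16,"wx":0,"wy":0,"wz":0},{"jaw":1.0,"dx":0,"dy":0,"dz":20,"wx":0,"wy":0,"wz":0},{"jaw":1.0,"dx":0,"dy":0,"dz":23,"wx":0,"wy":0,"wz":0},{"jaw":1.0,"dx":-0.5,"dy":0,"dz":25,"wx":0,"wy":0,"wz":0},{"jaw":1.0,"dx":-0.5,"dy":0,"dz":25,"wx":0,"wy":0,"wz":0}]'

```text
time: 4.6
tool_pos: [553.8, 130.4, 262.2]
tcp_rot: [180.0, -0.0, -176.3]
ft_force: [-0.7, 0.2, -0.0]
finger_gap: 0.1
```

Call:
arm_command --plan '[{"jaw":1.0,"dx":-0.5,"dy":0,"dz":1,"wx":0,"wy":0,"wz":0},{"jaw":1.0,"dx":-0.5,"dy":0,"dz":2,"wx":0,"wy":0,"wz":0},{"jaw":1.0,"dx":-0.5,"dy":0,"dz":3,"wx":0,"wy":0,"wz":0},{"jaw":1.0,"dx":-0.5,"dy":0,"dz":3,"wx":0,"wy":0,"wz":0}]'

```text
time: 5.0
tool_pos: [554.2, 130.5, 260.5]
tcp_rot: [180.0, -0.0, -176.3]
ft_force: [-6.0, -1.5, 10.3]
finger_gap: -0.1
```

```bash
python3 - <<'E'
from h import *
s=sense(); print(s['tool_pos'],s['tcp_rot'],s['ft_force'])
c='scene'
q=shot(c,c+'5'); im=cv2.imread(f'pics/{c}5.png')
p=proj(q,s['tool_pos']-[0,0,173]); print(c,p)
x,y=p.astype(int); cv2.imwrite(f'pics/{c}5c.png',cv2.resize(im[max(0,y-60):y+60,x-80:x+60],None,fx=5,fy=5,interpolation=3))
E
```

```text
[554.21962987 130.54666254 260.54151764] [ 1.79994126e+02 -4.44402628e-02 -1.76255124e+02] [-6.02322676 -1.53286626 10.32151474]
scene [284.41041493 232.14181998]
```

View pics/scene5c.png

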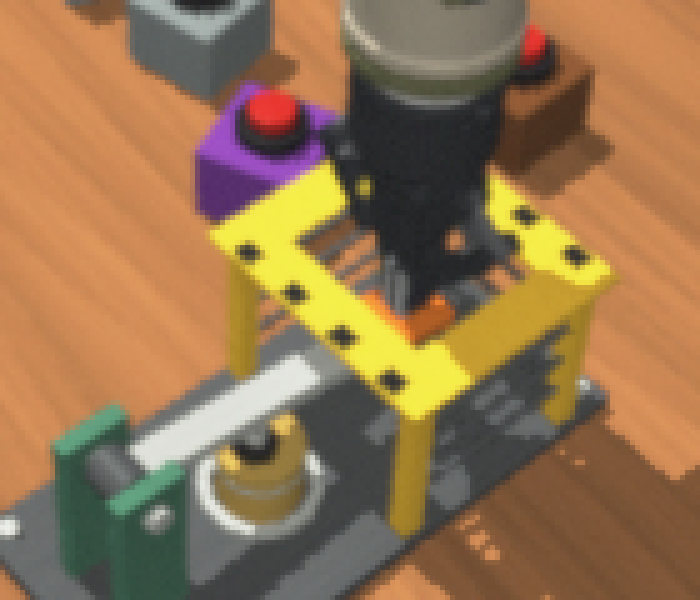

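Call:
arm_command --plan '[{"jaw":1.0,"dx":0,"dy":0,"dz":0.7,"wx":0,"wy":0,"wz":0},{"jaw":1.0,"dx":0,"dy":0,"dz":1.5,"wx":0,"wy":0,"wz":0},{"jaw":1.0,"dx":0,"dy":0,"dz":1.5,"wx":0,"wy":0,"wz":0}]'

```text
time: 5.35
tool_pos: [554.3, 130.6, 260.2]
tcp_rot: [180.0, -0.0, -176.2]
ft_force: [-11.7, -2.7, 19.6]
finger_gap: -0.3
```

Call:
arm_command --plan '[{"jaw":1.0,"dx":0,"dy":0,"dz":0.7,"wx":0,"wy":0,"wz":0},{"jaw":1.0,"dx":0,"dy":0,"dz":1.4,"wx":0,"wy":0,"wz":0},{"jaw":1.0,"dx":0,"dy":0,"dz":2.0,"wx":0,"wy":0,"wz":0},{"jaw":1.0,"dx":0,"dy":0,"dz":2.0,"wx":0,"wy":0,"wz":0}]'

```text
time: 5.75
tool_pos: [554.3, 130.6, 259.7]
tcp_rot: [-180.0, -0.0, -176.2]
ft_force: [-18.0, -2.8, 32.1]
finger_gap: 0.1
```

32 N with hardly any more travel, and a tip height of about 86.7 mm, which fits an edge contact on the tilted pad. The foot is on the bush, so I'll draw straight out.

Call:
arm_command --plan '[{"jaw":1.0,"dx":0,"dy":0,"dz":-3,"wx":0,"wy":0,"wz":0},{"jaw":1.0,"dx":0.5,"dy":0,"dz":-8,"wx":0,"wy":0,"wz":0},{"jaw":1.0,"dx":1,"dy":0,"dz":-18,"wx":0,"wy":0,"wz":0},{"jaw":1.0,"dx":1,"dy":0,"dz":-32,"wx":0,"wy":0,"wz":0},{"jaw":1.0,"dx":1,"dy":0,"dz":-50,"wx":0,"wy":0,"wz":0},{"jaw":1.0,"dx":1,"dy":0,"dz":-75,"wx":0,"wy":0,"wz":0},{"jaw":1.0,"dx":1,"dy":0,"dz":-100,"wx":0,"wy":0,"wz":0},{"jaw":1.0,"dx":1,"dy":0,"dz":-120,"wx":0,"wy":0,"wz":0},{"jaw":1.0,"dx":1,"dy":0,"dz":-130,"wx":0,"wy":0,"wz":0},{"jaw":1.0,"dx":1,"dy":0,"dz":-130,"wx":0,"wy":0,"wz":0}]'

```text
time: 6.75
tool_pos: [554.0, 130.4, 388.6]
tcp_rot: [180.0, 0.2, -176.3]
ft_force: [-0.1, 0.1, 0.5]
finger_gap: -0.3
```

```bash
python3 - <<'E'
from h import *
s=sense(); print(s['tool_pos'],s['tcp_rot'],s['ft_force'])
c='scene'
q=shot(c,c+'6'); im=cv2.imread(f'pics/{c}6.png')
cv2.imwrite(f'pics/{c}6c.png',cv2.resize(im[172:312,196:346],None,fx=4,fy=4,interpolation=3))
m=cv2.inRange(cv2.cvtColor(im,cv2.COLOR_BGR2HSV),(8,180,150),(18,255,255))[200:260,260:310]
n,l,st,ce=cv2.connectedComponentsWithStats(m); i=1+np.argmax(st[1:,4]); print('pad',ce[i]+[260,200],st[i])
for z in (110,105,95,90,85): print(z,proj(q,[553.5,131,z]).round(1))
E
python3 d.py 478.5 -283.5 330 183.7
```

```text
[553.95482522 130.4212516  388.58576501] [ 179.98288958    0.21856494 -176.26245706] [-0.05946436  0.05421217  0.53693389]
pad [285.61428571 232.92857143] [ 17  26  18  15 140]
110 [285.3 226.5]
105 [285.2 227.7]
95 [284.9 230.3]
90 [284.8 231.5]
85 [284.7 232.8]
6.8 [553.6 130.4 386.8] [ 1.7999e+02  8.0000e-02 -1.7627e+02] [-0.3 -0.2 -0.6] -0.1
shift [ 102.  -408.1   56.6] turn [0.    0.001 0.001]
```

View pics/scene6c.png

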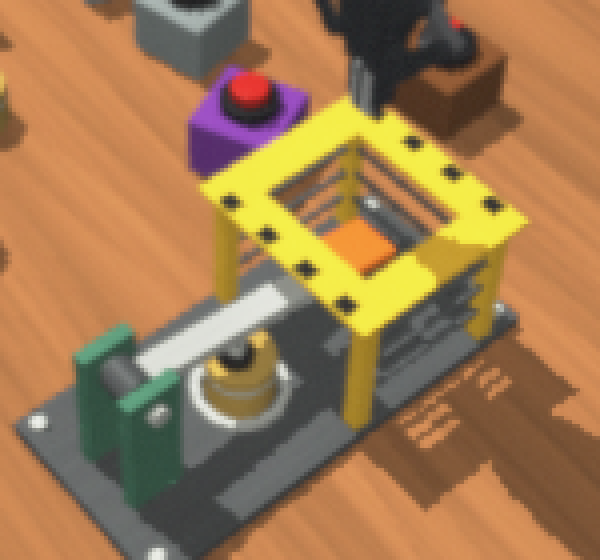

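The pad now sits at the 85 mm level (image row 232.9, predicted 232.8), the foot is on the bush and the bush is still in its nest. On to the green button at about (479, -283).

Call:
arm_command --plan '[{"jaw":1.0,"dx":5,"dy":-20,"dz":0,"wx":0,"wy":0,"wz":0},{"jaw":1.0,"dx":14,"dy":-56,"dz":0,"wx":0,"wy":0,"wz":0},{"jaw":1.0,"dx":24,"dy":-98,"dz":0,"wx":0,"wy":0,"wz":0},{"jaw":1.0,"dx":35,"dy":-141,"dz":0,"wx":0,"wy":0,"wz":0},{"jaw":1.0,"dx":46,"dy":-184,"dz":0,"wx":0,"wy":0,"wz":0},{"jaw":1.0,"dx":57,"dy":-227,"dz":0,"wx":0,"wy":0,"wz":0},{"jaw":1.0,"dx":68,"dy":-270,"dz":0,"wx":0,"wy":0,"wz":0},{"jaw":1.0,"dx":78,"dy":-312,"dz":5,"wx":0,"wy":0,"wz":0},{"jaw":1.0,"dx":88,"dy":-352,"dz":15,"wx":0,"wy":0,"wz":0},{"jaw":1.0,"dx":96,"dy":-384,"dz":30,"wx":0,"wy":0,"wz":0},{"jaw":1.0,"dx":102,"dy":-408,"dz":45,"wx":0,"wy":0,"wz":0},{"jaw":1.0,"dx":102,"dy":-408,"dz":55,"wx":0,"wy":0,"wz":0}]'

```text
time: 8.0
tool_pos: [476.6, -285.8, 328.1]
tcp_rot: [179.9, -0.2, -176.5]
ft_force: [0.4, 0.6, -0.3]
finger_gap: 0.2
```

```bash
python3 - <<'E'
from h import *
c='scene'
q=shot(c,c+'7'); im=cv2.imread(f'pics/{c}7.png')
cv2.imwrite(f'pics/{c}7c.png',cv2.resize(im[70:200,140:310],None,fx=4,fy=4,interpolation=3))
E
python3 d.py 479 -283 260 183.7
```

```text
8.05 [ 476.6 -284.   326.4] [ 179.77   -0.28 -176.42] [-0.7  0.7 -1.7] 0.2
shift [-2.7  0.6 66.4] turn [ 0.004 -0.005 -0.002]
```

View pics/scene7c.png

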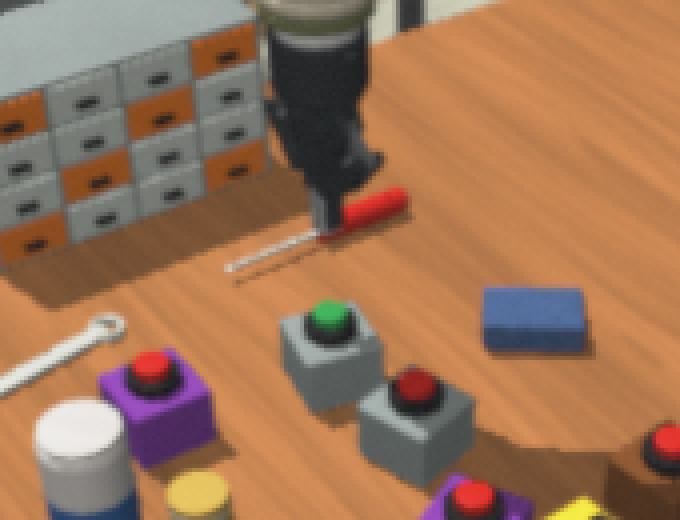

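Call:
arm_command --plan '[{"jaw":1.0,"dx":0,"dy":0,"dz":5,"wx":0,"wy":0,"wz":0},{"jaw":1.0,"dx":0,"dy":0,"dz":18,"wx":0,"wy":0,"wz":0},{"jaw":1.0,"dx":0,"dy":0,"dz":34,"wx":0,"wy":0,"wz":0},{"jaw":1.0,"dx":0,"dy":0,"dz":50,"wx":0,"wy":0,"wz":0},{"jaw":1.0,"dx":0,"dy":0,"dz":62,"wx":0,"wy":0,"wz":0},{"jaw":1.0,"dx":0,"dy":0,"dz":70,"wx":0,"wy":0,"wz":0},{"jaw":1.0,"dx":0,"dy":0,"dz":74,"wx":0,"wy":0,"wz":0},{"jaw":1.0,"dx":0,"dy":0,"dz":74,"wx":0,"wy":0,"wz":0},{"jaw":1.0,"dx":0,"dy":0,"dz":74,"wx":0,"wy":0,"wz":0}]'

```text
time: 8.95
tool_pos: [478.5, -283.7, 257.8]
tcp_rot: [-180.0, 0.0, -176.3]
ft_force: [-0.5, 0.3, 0.1]
finger_gap: -0.0
```

```bash
python3 - <<'E'
from h import *
for c in ('scene','top'):
    q=shot(c,c+'8'); im=cv2.imread(f'pics/{c}8.png')
    y,x=(100,170) if c=='scene' else (160,280)
    cv2.imwrite(f'pics/{c}8c.png',cv2.resize(im[y:y+80,x:x+100],None,fx=6,fy=6,interpolation=3))
E
python3 d.py 479 -283 245 183.7
```

```text
9.05 [ 478.5 -283.7  258. ] [-1.7995e+02  6.0000e-02 -1.7627e+02] [-0.5  0.1 -0.2] -0.1
shift [-0.5  0.7 13. ] turn [-0.001  0.001  0.001]
```

View pics/scene8c.png

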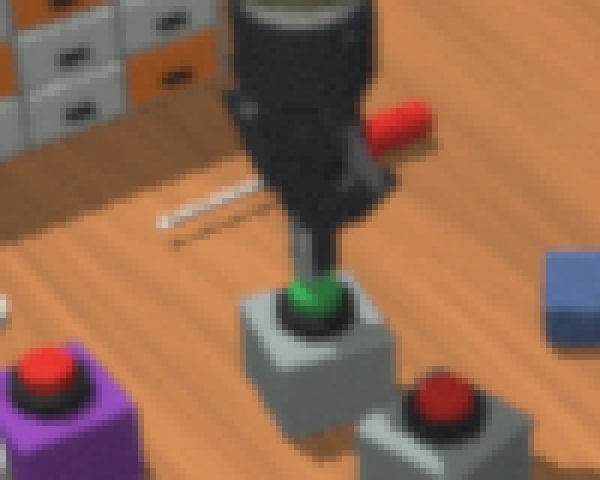

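Call:
arm_command --plan '[{"jaw":1.0,"dx":0,"dy":0,"dz":4,"wx":0,"wy":0,"wz":0},{"jaw":1.0,"dx":0,"dy":0,"dz":8,"wx":0,"wy":0,"wz":0},{"jaw":1.0,"dx":0,"dy":0,"dz":12,"wx":0,"wy":0,"wz":0},{"jaw":1.0,"dx":0,"dy":0,"dz":14,"wx":0,"wy":0,"wz":0},{"jaw":1.0,"dx":0,"dy":0,"dz":14,"wx":0,"wy":0,"wz":0}]'

```text
time: 9.55
tool_pos: [478.6, -283.7, 244.4]
tcp_rot: [-180.0, 0.0, -176.3]
ft_force: [-2.5, 2.1, 11.1]
finger_gap: 0.0
```

Call:
arm_command --plan '[{"jaw":1.0,"dx":0,"dy":0,"dz":1,"wx":0,"wy":0,"wz":0},{"jaw":1.0,"dx":0,"dy":0,"dz":1.5,"wx":0,"wy":0,"wz":0},{"jaw":1.0,"dx":0,"dy":0,"dz":1.5,"wx":0,"wy":0,"wz":0}]'

```text
time: 9.85
tool_pos: [478.6, -283.7, 244.2]
tcp_rot: [-179.9, 0.0, -176.3]
ft_force: [-8.4, 5.4, 21.9]
finger_gap: -0.3
```

```bash
python3 - <<'E'
from h import *
s=sense(); print(s['time'],s['tool_pos'],s['ft_force'])
c='scene'
q=shot(c,c+'9'); im=cv2.imread(f'pics/{c}9.png')
cv2.imwrite(f'pics/{c}9c.png',cv2.resize(im[120:180,190:270],None,fx=8,fy=8,interpolation=3))
E
```

```text
9.85 [ 478.59201192 -283.71501367  244.16693575] [-8.39023407  5.38342687 21.87346791]
```

View pics/scene9c.png

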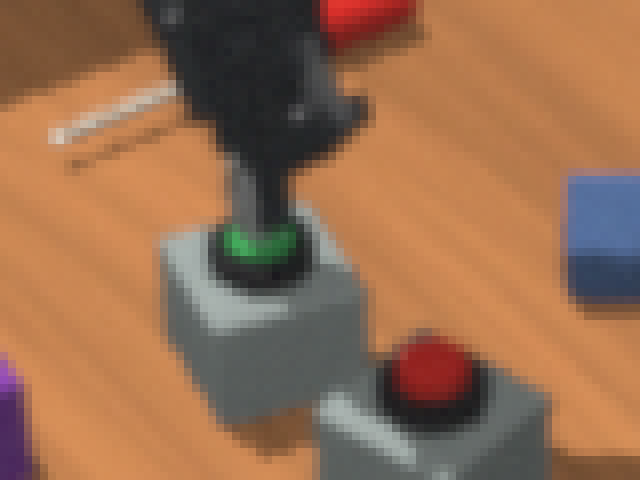

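The button is in against a hard stop: force went from 11 to 22 N for 0.2 mm of travel. Retreating.

Call:
arm_command --plan '[{"jaw":1.0,"dx":0,"dy":0,"dz":-2,"wx":0,"wy":0,"wz":0},{"jaw":1.0,"dx":0,"dy":0,"dz":-6,"wx":0,"wy":0,"wz":0},{"jaw":1.0,"dx":0,"dy":0,"dz":-14,"wx":0,"wy":0,"wz":0},{"jaw":1.0,"dx":0,"dy":0,"dz":-28,"wx":0,"wy":0,"wz":0},{"jaw":1.0,"dx":0,"dy":0,"dz":-50,"wx":0,"wy":0,"wz":0},{"jaw":1.0,"dx":0,"dy":0,"dz":-75,"wx":0,"wy":0,"wz":0},{"jaw":1.0,"dx":0,"dy":0,"dz":-100,"wx":0,"wy":0,"wz":0},{"jaw":1.0,"dx":0,"dy":0,"dz":-120,"wx":0,"wy":0,"wz":0},{"jaw":1.0,"dx":0,"dy":0,"dz":-130,"wx":0,"wy":0,"wz":0},{"jaw":1.0,"dx":0,"dy":0,"dz":-130,"wx":0,"wy":0,"wz":0},{"jaw":1.0,"dx":0,"dy":0,"dz":-130,"wx":0,"wy":0,"wz":0}]'

```text
time: 11.0
tool_pos: [478.0, -283.3, 370.9]
tcp_rot: [180.0, -0.0, -176.3]
ft_force: [-0.6, 0.1, -0.2]
finger_gap: -0.0
```

```bash
python3 - <<'E'
from h import *
s=sense(); print(s['time'],s['tool_pos'],s['ft_force'],abs(s['qd']).max())
c='scene'
q=shot(c,c+'10'); im=cv2.imread(f'pics/{c}10.png')
cv2.imwrite(f'pics/{c}10c.png',cv2.resize(im[110:310,150:350],None,fx=3,fy=3,interpolation=3))
h=cv2.cvtColor(im,cv2.COLOR_BGR2HSV)
for n,lo,hi,(x,y) in (('pad',(8,180,150),(18,255,255),(285,232)),('green',(50,90,40),(80,255,255),(222,149))):
    m=cv2.inRange(h,lo,hi); k=np.zeros_like(m); cv2.circle(k,(x,y),14,255,-1); m&=k
    _,l,st,ce=cv2.connectedComponentsWithStats(m); i=1+np.argmax(st[1:,4]); print(n,ce[i],st[i])
E
```

```text
11.0 [ 478.0304744  -283.29243942  370.93422234] [-0.63926713  0.10873917 -0.19649641] 1.0037338074381177
pad [285.57446809 232.94326241] [277 226  18  15 141]
green [222.13461538 148.71153846] [218 145   9   8  52]
```

View pics/scene10c.png

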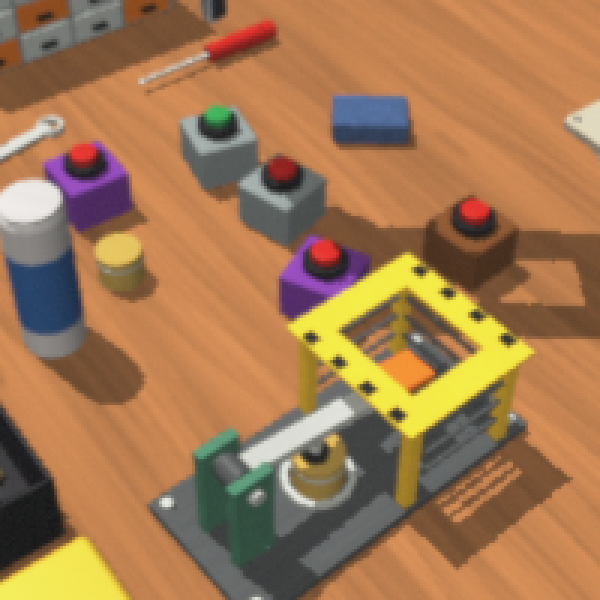

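The lever is still down, with the pad at the same pixel as after clamping. The green button is back out at its original pixel (222, 149), and everything else is where it was.

```bash
python3 -c "
from bench import *
print(hand_in())"
```

```text
the job is handed in; nothing more can be done
None
```

The bush is clamped and the green start button has been pressed and released; I handed the job in at about 11 s. `hand_in()` gives no verdict, so this rests on my own checks.

- **Clamping:** I lowered the shut fingers through the guard window and pressed the orange pad until it stopped dead at 32 N. After I drew the fingers straight out, the scene picture put the pad at the 85 mm level, row 232.9 against 232.8 predicted. It was at the same pixel again at the end. The bush still stood in its nest, and no force reading suggested contact with the guard.
- **Start button:** I pressed it against its stop, where the force rose from 11 to 22 N for 0.2 mm of travel. Its last image position, (222.1, 148.7), matches the first, (222.2, 148.8), so it came back out.
- **Everything else:** In the last scene picture the red stop button, the look-alikes and the other things in view stood where they had been. The paint tin and tape roll were outside that crop. The arm ended clear, with a force reading near zero.

**Disagreements:**
- **Refused move:** The first move call was refused twice as "invalid input". It went through once I left out the squeeze value and gave every key in each row; the arm had not moved before that.
- **Sideways force:** At full press on the pad the tool also felt about 18 N sideways. I put this down to friction on the tilted pad but did not confirm it.
- **Button height:** The green button met the fingers higher than the 70 mm I had measured from the images. It was fully in with the fingertips at about 71 mm, so its top is probably near 77 mm.

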